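# Find the empty compartment

### The arm

A 6-joint arm with a two-finger parallel gripper is mounted at the origin on the work surface. World frame = base frame: x ahead of the robot, y to its left, z up, the work surface at z = 0. Lengths are in m, angles in rad, forces in N, time in s.
With the tool pointing down it reaches from about 0.375 to 0.9 m from the base axis. Payload 3.1 kg.
Tool frame: the origin (TCP) lies at the very end of the fingers, on their centre line; the grasp point (between the pads) lies 19 mm behind it; z points along the fingers, y is the direction in which the jaws open and shut (so a half turn about z gives the same grasp; the last joint's range is limited). The gripper opens to 85 mm and grips with 20 to 120 N. Pads are 22 mm wide; open, the fingers measure 114 mm over their backs; the gripper's body (76 mm by 85 mm) begins 54 mm behind the grasp point. The pads swing forward as they close: fully open they stand 13 mm farther back than shut.
Start: joints at [1.04, 0.527, 1.433, -0, 1.181, -0.178], TCP at [0.215, 0.587, 0.231] pointing down, gripper open.
Joint ranges: [-3.08, 3.08], [-0.75, 2.2], [0.22, 2.44], [-1.43, 4.57], [0, 2.65], [-2.85, 2.85]. Speed limits (rad/s): [2.79, 2.79, 3.14, 3.14, 3.14, 3.14].

### API

Orientations are given as a unit quaternion [x, y, z, w].
In Python, from station import * gives the robot as it stands.
- The arm moves only by the tool jog_arm, never from a script. Its argument "motion" is a list of rows, each a list of 5 numbers: the shift along the world's x, y, z in cm, then the turn about the world's z in degrees, then the closure in counts, from 0 (fully open) to 255 (shut). In form: [[tx, ty, tz, yaw, jaw], ...]. A call has 1 to 10 rows; each row shifts and turns the pose as measured when the row begins; what a row does not reach is not made up. A row lasts 1/12 s, in which the tool goes at most 41.7 mm and 7.16 degrees, less where a joint would pass 70% of its speed; a pose out of reach is approached as far as the arm can. A call with a gripper value outside its range is refused whole. The fingers move at their own pace and stop on an object; "squeeze" is the grip in N (left out, the last holds). Time passes only in rows, so rows that do not move let the fingers close. It gives the time, the measured TCP pose, the force and the opening at its end, in the units of the state.
- sense(): the state, without advancing time (a new reading comes with each control period).
- snapshot(name): name is "scene" or "side" or "wrist"; returns a dict with "img" (400x640x3 uint8, red, green, blue), "depth" (400x640 float32, m along the optical axis (not along the pixel's ray), 0 where there is no reading), "intrinsics" (3x3 intrinsics, pixels), "eye" and "attitude" of the camera in the world. Camera axes: x right, y down, z forward; pixel columns grow to the right and rows downward; lengths in m; the calibration is good to about 2 mm. A picture is of the moment at which its call begins.
- sign_off(): hands the job in, once; it reports no verdict.
The state is a dict: "t": time; "q": joint angles; "qd": joint speeds; "tau": joint torques, N m; "tcp_pos": TCP position; "tool_rot": TCP orientation; "force": force on the tool from outside, world axes, zero at the start; "ft_torque": the same for the moment, N m; "finger_gap": opening from 0.0 (shut) to 1.0 (fully open).
Only numpy, scipy, OpenCV 4.12 (cv2) and the standard library are available. Lean on these libraries where they do the work, as an engineer would, in place of code of your own. Each camera call takes 0.05 s, during which the arm holds its last target.

### The job

Three compartments of the parts bin are packed full and one is empty, but the lids all look alike. Press gently on the lids with the fingertips to find the one that rocks, then push that lid down until it stands steeply open in the bin, and leave it open. Do not pick anything up, do not lean hard on the lids, and leave the things lying around the bin where they are.

Things in the scene. Friction and masses are not known exactly. Their poses are not given: they have to be found in the camera images.
- bin: Cream plastic bin screwed to the bench, 116 (x, front to back) x 374 (y) x 105 mm high. Origin: centre of underside; z up, front (-x) faces the robot. Four equal compartments in a row along y, each 104 x 86 mm inside, walls 6 mm, each closed by a flush grey lid. Three (any) hold cartons on padding, up to 2 mm under the lid, which then cannot go down; one is free to 85 mm below the rim.
- lid_a_mid (a point): Centre of the top face of lid a, at x 0, y +138, z 105 mm in the bin's frame when shut; moves with the lid. Lid: plate 100 (x) x 82 (y) x 5 mm, flush with the rim, 2 mm gap all round, ribs along its front edge. It pivots on a pin along y, 25 mm behind this point, 102.5 mm up: its front part (75 mm) swings down into the bin, its rear part (25 mm) comes up.
- lid_a (a joint): Angle of lid a (rad): 0 = shut, level; positive = front edge swung down into the bin, stop at 1.4; stop at -0.06 the other way. Over a packed compartment it gives 0.03, then bears on the padded stock (5 to 15 N/mm), and cannot pass 0.15. The free one yields to 1 to 3 N at its middle and stays by friction at any angle where it is left (no spring or latch).
- lid_b_mid (a point): Centre of the top face of lid b, at x 0, y +46, z 105 mm in the bin's frame when shut; moves with the lid. Lid: plate 100 (x) x 82 (y) x 5 mm, flush with the rim, 2 mm gap all round, ribs along its front edge. It pivots on a pin along y, 25 mm behind this point, 102.5 mm up: its front part (75 mm) swings down into the bin, its rear part (25 mm) comes up.
- lid_b (a joint): Angle of lid b (rad): 0 = shut, level; positive = front edge swung down into the bin, stop at 1.4; stop at -0.06 the other way. Over a packed compartment it gives 0.03, then bears on the padded stock (5 to 15 N/mm), and cannot pass 0.15. The free one yields to 1 to 3 N at its middle and stays by friction at any angle where it is left (no spring or latch).
- lid_c_mid (a point): Centre of the top face of lid c, at x 0, y -46, z 105 mm in the bin's frame when shut; moves with the lid. Lid: plate 100 (x) x 82 (y) x 5 mm, flush with the rim, 2 mm gap all round, ribs along its front edge. It pivots on a pin along y, 25 mm behind this point, 102.5 mm up: its front part (75 mm) swings down into the bin, its rear part (25 mm) comes up.
- lid_c (a joint): Angle of lid c (rad): 0 = shut, level; positive = front edge swung down into the bin, stop at 1.4; stop at -0.06 the other way. Over a packed compartment it gives 0.03, then bears on the padded stock (5 to 15 N/mm), and cannot pass 0.15. The free one yields to 1 to 3 N at its middle and stays by friction at any angle where it is left (no spring or latch).
- lid_d_mid (a point): Centre of the top face of lid d, at x 0, y -138, z 105 mm in the bin's frame when shut; moves with the lid. Lid: plate 100 (x) x 82 (y) x 5 mm, flush with the rim, 2 mm gap all round, ribs along its front edge. It pivots on a pin along y, 25 mm behind this point, 102.5 mm up: its front part (75 mm) swings down into the bin, its rear part (25 mm) comes up.
- lid_d (a joint): Angle of lid d (rad): 0 = shut, level; positive = front edge swung down into the bin, stop at 1.4; stop at -0.06 the other way. Over a packed compartment it gives 0.03, then bears on the padded stock (5 to 15 N/mm), and cannot pass 0.15. The free one yields to 1 to 3 N at its middle and stays by friction at any angle where it is left (no spring or latch).
- wheel_mid (a point): Bystander: small model wheel lying flat, black tyre, yellow hub, 66 mm across, 26 mm high, behind the bin. Point at its centre.
- flux_mid (a point): Bystander: white plastic bottle with a black cap, 42 mm across, 95 mm high, standing behind the bin. Point half-way up.
- tin_mid (a point): Bystander: flat round aluminium tin, 68 mm across, 24 mm high, in front of the bin. Point at its centre.
- breadboard_mid (a point): Bystander: white solderless breadboard, 55 x 165 x 9 mm, lying beyond the bin's left (+y) end. Point at its centre.

How it is judged:
On the way:
1. the fingers are pushing on the bin's lids while the loose lid swings down (past 0.2 rad) (contact force between the fingers and bin above 0.3 N and value of joint any of lid_a, lid_b, lid_c, lid_d above 0.2 rad).
At the end, for the whole second after the job is handed in: The loose lid stands open by at least 1.05 rad (60 degrees) and is at rest; the wheel, bottle, tin and breadboard are within 20 mm of where they were (value of joint any of lid_a, lid_b, lid_c, lid_d above 1.05 rad and velocity of joint lid_a between -0.1 and 0.1 rad/s and velocity of joint lid_b between -0.1 and 0.1 rad/s and velocity of joint lid_c between -0.1 and 0.1 rad/s and velocity of joint lid_d between -0.1 and 0.1 rad/s and distance of each of wheel_mid, flux_mid, tin_mid, breadboard_mid from where it was at the start of the episode below 0.02 m); the robot touches nothing.
It fails at once if a bystander (wheel, bottle, tin or breadboard) is moved more than 20 mm or picked up (distance of any of wheel_mid, flux_mid, tin_mid, breadboard_mid from where it was at the start of the episode above 0.02 m).
It fails at once if the robot leans on the bin or its lids with more than 50 N (contact force between any of the fingers, the arm and bin above 50 N).
It also fails if it takes over 45 s, if anything falls off the work surface, if the arm or the gripper's body presses on something with over 40 N, if the wrist force passes 120 N, or if a joint passes its speed limit or range.

## Working session

There is one attempt and no reset: what is moved stays moved. The work goes in short steps, Python scripts to look and compute and a tool call to move; the robot and the scene stay as the last step left them, time stands still between calls to the robot, and variables do not carry over. Pictures are saved under pics/ and viewed, and the job is handed in when it is done.

Besides the shell and the picture viewer there is one more tool, called after ">>>" by a JSON object that holds its "op" and its "data". jog_arm: Moves the arm, as the interface text tells. Its arguments: {"type":"object","properties":{"motion":{"type":"array","items":{"type":"array","items":{"type":"number"}}},"squeeze":{"type":"number"}},"required":["motion"]}

```bash
mkdir -p pics; python3 - <<'E'
from station import *
import cv2, numpy as np, pickle
s=sense(); print({k:np.round(v,3) for k,v in s.items()})
for n in ("scene","side"):
    d=snapshot(n); pickle.dump(d,open(f"{n}0.pkl","wb")); cv2.imwrite(f"pics/{n}0.png",d["img"][:,:,::-1]); print(n,d["eye"],d["attitude"],d["intrinsics"])
E
```

```text
{'t': np.float64(0.0), 'q': array([ 1.041,  0.528,  1.434, -0.   ,  1.181, -0.178]), 'qd': array([-0.   ,  0.001, -0.   , -0.001, -0.   , -0.   ]), 'tau': array([-1.0000e-03, -4.4235e+01, -1.7802e+01, -0.0000e+00,  8.0000e-03,
       -0.0000e+00]), 'tcp_pos': array([0.215, 0.586, 0.23 ]), 'tool_rot': array([ 0.175,  0.985, -0.001, -0.   ]), 'force': array([-1.008,  0.822, -0.125]), 'ft_torque': array([ 0.01 ,  0.034, -0.031]), 'finger_gap': np.float64(0.999)}
scene [ 1.0410543  -0.28684833  0.6973447 ] [ 0.82254343  0.41658612 -0.16519096 -0.35012892] [[418.04840982   0.         317.99048445]
 [  0.         418.04840982 209.62516703]
 [  0.           0.           1.        ]]
side [0.53248157 0.88129394 0.52798311] [-0.02622538  0.86150732 -0.50681919  0.0158643 ] [[450.2565683    0.         319.41905684]
 [  0.         450.2565683  197.60694916]
 [  0.           0.           1.        ]]
```

View pics/scene0.png

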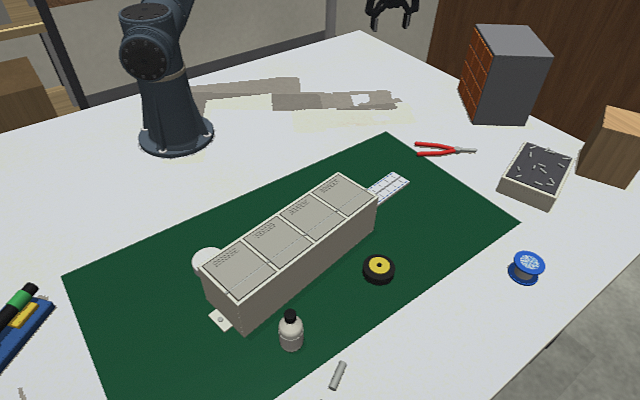

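View pics/side0.png

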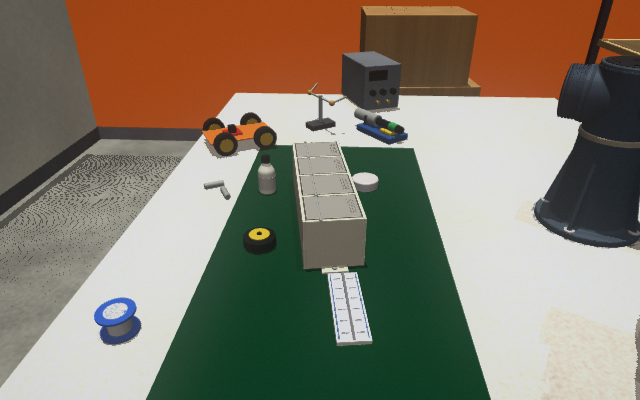

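The scene view shows the bin as a box, with its top running from about (200,265) to (378,198). The tin is behind its left end at (207,260), the bottle at (290,330), the wheel at (378,268) and the breadboard at (388,185). Next I'll measure the top face from both views.

```bash
cat > h.py <<'E'
import numpy as np, cv2, pickle
from scipy.spatial.transform import Rotation as R
def cloud(d):
    K=d["intrinsics"]; z=d["depth"]; v,u=np.mgrid[:400,:640]
    c=np.stack([(u-K[0,2])/K[0,0]*z,(v-K[1,2])/K[1,1]*z,z],-1)
    P=c@R.from_quat(d["attitude"]).as_matrix().T+d["eye"]
    P[z<=0]=np.nan; return P
E
python3 - <<'E'
from h import *
for n in ("scene","side"):
    d=pickle.load(open(f"{n}0.pkl","rb")); P=cloud(d)
    inb=(P[...,0]>.3)&(P[...,0]<.85)&(abs(P[...,1])<.45)
    print(n,"table z",np.nanmedian(P[...,2][inb&(P[...,2]<.02)]))
    m=(inb&(P[...,2]>.095)&(P[...,2]<.118)).astype(np.uint8)
    k,l,st,_=cv2.connectedComponentsWithStats(cv2.morphologyEx(m,cv2.MORPH_OPEN,np.ones((3,3))))
    i=1+st[1:,4].argmax(); Q=P[l==i]; print(st[i],"z",np.median(Q[:,2]))
    # restrict to top-facing: close to median z
    Q=Q[abs(Q[:,2]-np.median(Q[:,2]))<.004]
    r=cv2.minAreaRect((Q[:,:2]*1000).astype(np.float32)); print(r, cv2.boxPoints(r))
    m=inb&(P[...,2]>.008)&(P[...,2]<.2)
    k,l,st,_=cv2.connectedComponentsWithStats(m.astype(np.uint8))
    for i in range(1,k):
        if st[i,4]>60: q=P[l==i]; print(st[i],q.min(0).round(3),q.max(0).round(3))
E
```

```text
scene table z 0.00122655529235427
[ 197  172  181  136 9307] z 0.10559748675955238
((579.00634765625, 17.1796875), (118.6276626586914, 375.1225280761719), 9.383492469787598) [[ 489.90585  192.56061]
 [ 551.0665  -177.54248]
 [ 668.1068  -158.20123]
 [ 606.94617  211.90186]]
[  191   171   218   165 14734] [ 0.45  -0.177  0.008] [0.668 0.394 0.11 ]
[362 254  33  30 790] [0.669 0.103 0.008] [0.735 0.169 0.032]
[ 18 282  36  45 736] [ 0.36  -0.45   0.008] [ 0.433 -0.414  0.055]
[278 308  25  43 827] [ 0.704 -0.115  0.008] [ 0.745 -0.074  0.099]
[328 361  18  29 239] [ 0.806 -0.091  0.008] [ 0.84  -0.045  0.018]
side table z 0.0008672473964502769
[ 292  141   75   86 4675] z 0.1053103698834672
((578.0159301757812, 17.062393188476562), (116.15116882324219, 379.3093566894531), 9.37804126739502) [[ 489.81274  194.719  ]
 [ 551.62036 -179.52078]
 [ 666.2191  -160.59421]
 [ 604.4115   213.64557]]
[378 124  27  19 279] [ 0.351 -0.45   0.008] [ 0.431 -0.412  0.055]
[235 126  42  24 609] [ 0.739 -0.449  0.008] [ 0.85  -0.309  0.068]
[ 292  141   87  125 7837] [ 0.448 -0.174  0.008] [0.665 0.213 0.108]
[258 154  18  39 530] [ 0.701 -0.104  0.008] [ 0.742 -0.069  0.097]
[220 186  10  11  63] [ 0.806 -0.09   0.009] [ 0.839 -0.042  0.016]
[243 227  33  24 664] [0.667 0.107 0.008] [0.733 0.172 0.03 ]
[ 327  272   46   71 2130] [0.484 0.225 0.008] [0.559 0.394 0.012]
```

>>> {"op": "jog_arm", "data": {"motion": [[2.4,-3.3,0,3,255],[2.4,-3.3,0,3,255],[2.4,-3.3,0,3,255],[2.4,-3.3,0,3,255],[2.4,-3.3,0,3,255],[2.4,-3.3,0,3,255],[2.4,-3.3,0,3,255],[2.4,-3.3,0,3,255],[2.4,-3.3,0,3,255],[2.4,-3.3,0,2,255]], "squeeze": 20}}

```text
t: 0.93
tcp_pos: [0.4514, 0.251, 0.2266]
tool_rot: [-0.098, 0.995, -0.001, -0.004]
force: [1.1, 0.1, 0.1]
finger_gap: 0.002
```

```bash
cat > st.py <<'E'
from station import *
import numpy as np
from scipy.spatial.transform import Rotation as R
s=sense(); p=np.array(s["tcp_pos"]); ty=R.from_quat(s["tool_rot"]).as_matrix()[:,1]
a=np.deg2rad(9.38); B=np.array([[np.cos(a),-np.sin(a)],[np.sin(a),np.cos(a)]]); C=np.array([.5785,.0171])
b=B.T@(p[:2]-C)
print("t",round(s["t"],2),"tcp",p.round(4),"yawY",np.degrees(np.arctan2(ty[1],ty[0])).round(2),"bin mm",(b*1000).round(1),"F",np.round(s["force"],2),"gap",round(float(s["finger_gap"]),2),"q",np.round(s["q"],2))
for n,y in zip("abcd",(138,46,-46,-138)): print(n,((C+B@np.array([-.028,y/1000])-p[:2])*100).round(2),end=" ")
print()
E
python3 st.py
```

```text
t 0.93 tcp [0.4514 0.251  0.2266] yawY 101.25 bin mm [-87.2 251.5] F [1.08 0.1  0.06] gap 0.0 q [ 0.29  0.39  1.7  -0.    1.06 -1.48]
a [  7.69 -10.23] b [  9.19 -19.31] c [ 10.69 -28.38] d [ 12.19 -37.46]
```

>>> {"op": "jog_arm", "data": {"motion": [[2.6,-3.3,0,-2,255],[2.6,-3.3,-1,0,255],[2.5,-3.3,-3,0,255],[0,-0.3,-3,0,255],[0,0,-2.5,0,255],[0,0,-0.6,0,255],[0,0,0,0,255],[0,0,0,0,255]]}}

```text
t: 1.6
tcp_pos: [0.53, 0.1458, 0.1294]
tool_rot: [-0.074, 0.997, -0.002, 0.0]
force: [-0.3, 0.3, 0.2]
finger_gap: 0.004
```

```bash
python3 st.py;  python3 - <<'E'
from station import *
import cv2
d=snapshot("side"); cv2.imwrite("pics/side1.png",cv2.resize(d["img"][90:290,200:520,::-1],(800,500)))
E
```

```text
t 1.6 tcp [0.53   0.1458 0.1294] yawY 98.47 bin mm [-26.8 134.9] F [-0.34  0.35  0.25] gap 0.0 q [ 0.07  0.57  1.72 -0.    0.86 -1.65]
a [-0.16  0.29] b [ 1.33 -8.79] c [  2.83 -17.86] d [  4.33 -26.94]
```

View pics/side1.png

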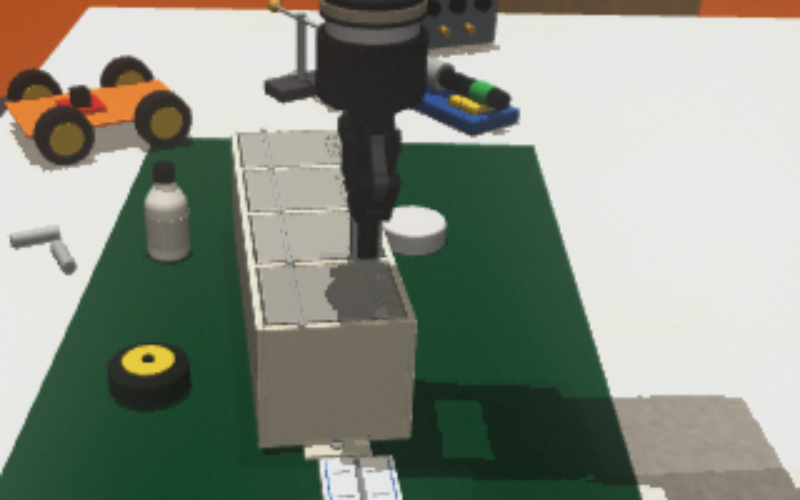

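The crop shows the shut fingers over the front half of lid a, with the tips at about (370,255) and their shadow on the lid. Now I'll descend slowly.

>>> {"op": "jog_arm", "data": {"motion": [[0,0,-1.0,0,255],[0,0,-0.7,0,255],[0,0,-0.3,0,255],[0,0,0,0,255]]}}

```text
t: 1.98
tcp_pos: [0.5319, 0.1486, 0.1123]
tool_rot: [-0.076, 0.997, -0.002, 0.005]
force: [0.3, -0.2, -0.1]
finger_gap: 0.0
```

>>> {"op": "jog_arm", "data": {"motion": [[0,0,-0.1,0,255],[0,0,-0.1,0,255],[0,0,-0.1,0,255]]}}

```text
t: 2.23
tcp_pos: [0.5321, 0.1493, 0.11]
tool_rot: [-0.077, 0.997, -0.002, 0.006]
force: [0.8, -0.4, -0.4]
finger_gap: -0.002
```

>>> {"op": "jog_arm", "data": {"motion": [[0,0,-0.1,0,255],[0,0,-0.1,0,255],[0,0,-0.1,0,255]]}}

```text
t: 2.48
tcp_pos: [0.5325, 0.1495, 0.1072]
tool_rot: [-0.077, 0.997, -0.002, 0.006]
force: [-0.6, -0.3, 0.2]
finger_gap: 0.0
```

>>> {"op": "jog_arm", "data": {"motion": [[0,0,-0.1,0,255],[0,0,-0.1,0,255]]}}

```text
t: 2.65
tcp_pos: [0.5326, 0.1494, 0.1051]
tool_rot: [-0.077, 0.997, -0.002, 0.006]
force: [-0.4, 0.3, -0.1]
finger_gap: -0.001
```

>>> {"op": "jog_arm", "data": {"motion": [[0,0,-0.1,0,255],[0,0,-0.1,0,255]]}}

```text
t: 2.82
tcp_pos: [0.5326, 0.1494, 0.1029]
tool_rot: [-0.077, 0.997, -0.002, 0.006]
force: [-0.4, -0.0, 1.1]
finger_gap: -0.001
```

>>> {"op": "jog_arm", "data": {"motion": [[0,0,-0.1,0,255]]}}

```text
t: 2.9
tcp_pos: [0.5326, 0.1494, 0.1018]
tool_rot: [-0.077, 0.997, -0.002, 0.006]
force: [-0.1, 1.2, 1.2]
finger_gap: 0.003
```

>>> {"op": "jog_arm", "data": {"motion": [[0,0,-0.1,0,255]]}}

```text
t: 2.98
tcp_pos: [0.5326, 0.1494, 0.1008]
tool_rot: [-0.077, 0.997, -0.002, 0.006]
force: [-1.0, 0.1, 1.2]
finger_gap: -0.004
```

>>> {"op": "jog_arm", "data": {"motion": [[0,0,-0.1,0,255]]}}

```text
t: 3.07
tcp_pos: [0.5327, 0.1494, 0.0997]
tool_rot: [-0.077, 0.997, -0.002, 0.006]
force: [0.2, -0.3, 0.9]
finger_gap: -0.003
```

>>> {"op": "jog_arm", "data": {"motion": [[0,0,-0.1,0,255],[0,0,-0.1,0,255]]}}

```text
t: 3.23
tcp_pos: [0.5328, 0.1494, 0.0976]
tool_rot: [-0.077, 0.997, -0.002, 0.007]
force: [-0.8, 0.6, 0.7]
finger_gap: 0.002
```

>>> {"op": "jog_arm", "data": {"motion": [[0,0,-0.1,0,255],[0,0,-0.1,0,255]]}}

```text
t: 3.4
tcp_pos: [0.5331, 0.1494, 0.0954]
tool_rot: [-0.077, 0.997, -0.002, 0.007]
force: [-0.6, 0.3, 0.9]
finger_gap: -0.005
```

Lid a has gone down about 10 mm under only about 1 N, so it's the loose one. I'll keep pushing it down.

>>> {"op": "jog_arm", "data": {"motion": [[0,0,-0.3,0,255],[0,0,-0.3,0,255],[0,0,-0.3,0,255],[0,0,-0.3,0,255]]}}

```text
t: 3.73
tcp_pos: [0.534, 0.1494, 0.0829]
tool_rot: [-0.077, 0.997, -0.002, 0.008]
force: [-0.4, -0.6, 1.0]
finger_gap: -0.003
```

>>> {"op": "jog_arm", "data": {"motion": [[0,0,-0.3,0,255],[0,0,-0.3,0,255],[0,0,-0.3,0,255],[0,0,-0.3,0,255],[0,0,-0.2,0,255]]}}

```text
t: 4.15
tcp_pos: [0.5332, 0.1493, 0.0665]
tool_rot: [-0.077, 0.997, -0.002, 0.007]
force: [-0.8, 0.7, 0.1]
finger_gap: -0.006
```

```bash
python3 st.py;  python3 - <<'E'
from station import *
import cv2
d=snapshot("side"); cv2.imwrite("pics/side2.png",cv2.resize(d["img"][90:290,200:520,::-1],(800,500)))
E
```

```text
t 4.15 tcp [0.5332 0.1493 0.0665] yawY 98.79 bin mm [-23.2 137.8] F [-0.81  0.73  0.13] gap -0.01 q [ 0.07  0.67  1.75 -0.01  0.7  -1.65]
a [-0.48 -0.06] b [ 1.02 -9.13] c [  2.52 -18.21] d [  4.02 -27.29]
```

View pics/side2.png

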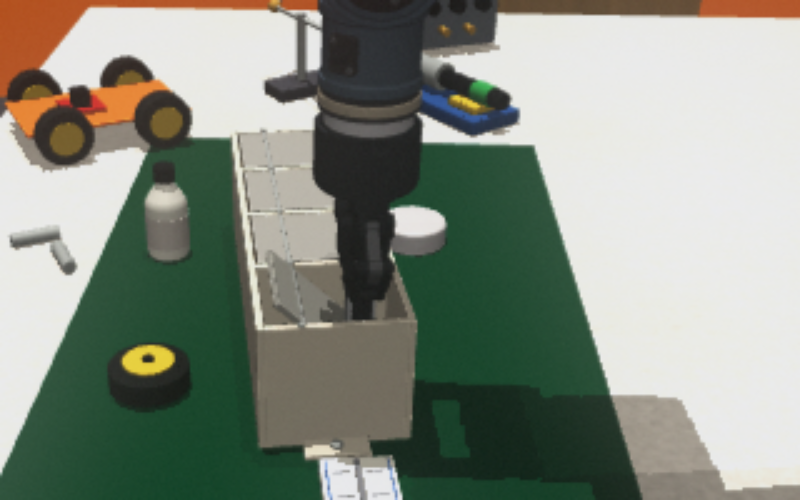

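The side view shows lid a swung down, its rear strip raised at about (280,270) and the fingers inside the compartment. Next I'll push toward the back to steepen the lid.

>>> {"op": "jog_arm", "data": {"motion": [[0.3,0.05,0,0,255],[0.3,0.05,0,0,255],[0.3,0.05,0,0,255],[0.3,0.05,0,0,255],[0.2,0.03,0,0,255]]}}

```text
t: 4.62
tcp_pos: [0.5455, 0.1515, 0.0653]
tool_rot: [-0.077, 0.997, -0.002, 0.003]
force: [-1.2, 0.3, 0.2]
finger_gap: -0.001
```

>>> {"op": "jog_arm", "data": {"motion": [[0.2,0.03,0,0,255],[0.2,0.03,0,0,255],[0.2,0.03,0,0,255],[0.1,0.02,0,0,255]]}}

```text
t: 4.95
tcp_pos: [0.5532, 0.1528, 0.0653]
tool_rot: [-0.077, 0.997, -0.002, 0.003]
force: [-1.6, -0.3, -0.7]
finger_gap: 0.002
```

```bash
python3 st.py;  python3 - <<'E'
from station import *
import cv2
d=snapshot("side"); cv2.imwrite("pics/side3.png",cv2.resize(d["img"][90:290,200:520,::-1],(800,500)))
E
```

```text
t 4.95 tcp [0.5532 0.1528 0.0653] yawY 98.81 bin mm [ -2.9 138. ] F [-1.57 -0.32 -0.71] gap 0.0 q [ 0.08  0.7   1.69 -0.01  0.75 -1.64]
a [-2.48 -0.41] b [-0.98 -9.49] c [  0.52 -18.56] d [  2.02 -27.64]
```

View pics/side3.png

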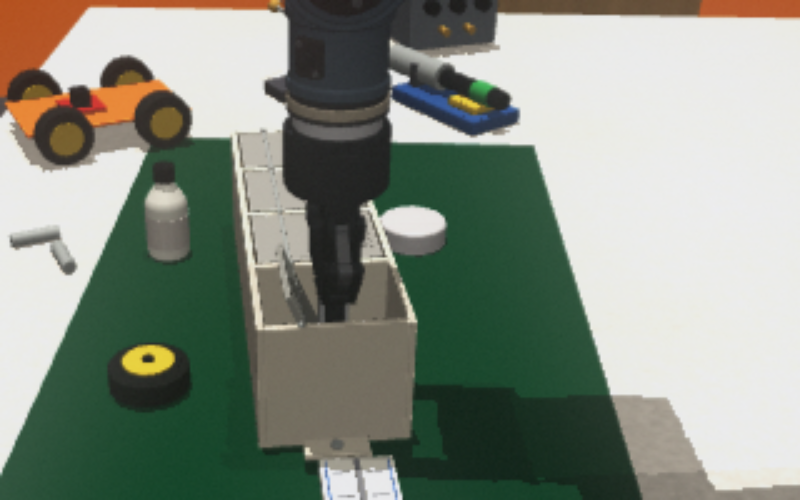

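The lid is clearly steeper now, with its rear strip near-vertical at (290,280). I'll push a few mm more, then back off and measure.

>>> {"op": "jog_arm", "data": {"motion": [[0.2,0.03,0,0,255],[0.2,0.03,0,0,255],[0,0,0,0,255]]}}

```text
t: 5.25
tcp_pos: [0.5573, 0.1534, 0.0652]
tool_rot: [-0.077, 0.997, -0.002, 0.003]
force: [-1.3, -0.2, -0.1]
finger_gap: -0.003
```

>>> {"op": "jog_arm", "data": {"motion": [[-0.5,-0.08,0,0,255],[-1,-0.16,0,0,255],[-1,-0.16,0,0,255],[0,0,2,0,255],[0,0,3,0,255],[0,0,3,0,255],[0,0,3,0,255],[-3,0,3,0,255],[-3,2,3,0,255],[-3,2,0,0,255]]}}

```text
t: 6.08
tcp_pos: [0.441, 0.1842, 0.2349]
tool_rot: [-0.073, 0.997, -0.002, 0.005]
force: [0.4, 0.2, 0.5]
finger_gap: -0.001
```

>>> {"op": "jog_arm", "data": {"motion": [[0,3.5,1,0,255],[0,3.5,1,0,255],[0,3.5,0,0,255],[0,3.5,0,0,255],[0,3,0,0,255],[0,0,0,0,255],[0,0,0,0,255]]}}

```text
t: 6.67
tcp_pos: [0.4172, 0.3586, 0.2555]
tool_rot: [-0.074, 0.997, -0.002, -0.002]
force: [-1.4, -0.7, 0.3]
finger_gap: -0.003
```

```bash
python3 st.py;  python3 - <<'E'
from station import *
from h import *
C=np.array([.5785,.0171]);a=np.deg2rad(9.38); B=np.array([[np.cos(a),-np.sin(a)],[np.sin(a),np.cos(a)]])
for n in ("scene","side"):
    d=snapshot(n); d0=pickle.load(open(f"{n}0.pkl","rb"))
    if n=="side": cv2.imwrite("pics/side4.png",cv2.resize(d["img"][90:290,200:520,::-1],(800,500)))
    else: cv2.imwrite("pics/scene4.png",d["img"][:,:,::-1])
    P=cloud(d); b=(P[...,:2]-C)@B
    m=(abs(b[...,1]-.138)<.036)&(abs(b[...,0]-.02)<.045)&(P[...,2]>.107)&(P[...,2]<.14)
    q=np.c_[b[m],P[m][:,2]]*1000; print(n,len(q))
    if len(q)>10:
        print(np.percentile(q,[2,50,98],axis=0).round(1))
        vx=cv2.fitLine(q[:,[0,2]].astype(np.float32),cv2.DIST_HUBER,0,.01,.01).ravel(); print("angle",np.arctan2(abs(vx[1]),abs(vx[0])),vx, "from top edge",np.arcsin(min(1,(np.percentile(q[:,2],97)-102.5)/25)))
    m=(abs(b[...,1]-.138)<.036)&(b[...,0]>-.04)&(b[...,0]<.028)&(P[...,2]>.03)&(P[...,2]<.1)
    q=np.c_[b[m],P[m][:,2]]*1000; 
    print("inside",len(q)); 
    if len(q)>30: 
        for z in range(30,100,10):
            w=q[abs(q[:,2]-z)<5]; print(z,len(w),np.median(w[:,0]).round(1) if len(w) else '')
    P0=cloud(d0)
    for nm,u in dict(wheel=(.70,.137),flux=(.722,-.09),bb=(.521,.31)).items():
        r=[]
        for X in (P0,P):
            k=(np.hypot(X[...,0]-u[0],X[...,1]-u[1])<(.045 if nm!="bb" else .1))&(X[...,2]>.008)&(X[...,2]<.105); 
            if nm=="bb": k&=X[...,2]<.02
            r.append(X[k].mean(0).round(4) if k.any() else None)
        print(nm,r)
E
```

```text
t 6.67 tcp [0.4172 0.3586 0.2555] yawY 98.51 bin mm [-103.5  363.2] F [-1.4  -0.68  0.29] gap -0.0 q [ 0.51  0.4   1.59 -0.    1.16 -1.21]
a [ 11.12 -20.99] b [ 12.62 -30.07] c [ 14.11 -39.14] d [ 15.61 -48.22] 
scene 146
[[ 29.  103.7 107.2]
 [ 32.2 135.3 124.6]
 [ 55.7 172.3 128.7]]
angle 1.3974802 [  0.1724497   0.9850183  32.296474  120.96952  ] from top edge 1.5707963267948966
inside 154
30 2 5.7
40 12 8.9
50 15 11.8
60 18 14.8
70 24 17.4
80 31 20.9
90 34 23.9
wheel [array([0.7058, 0.1309, 0.0246]), array([0.7056, 0.1309, 0.0247])]
flux [array([ 0.7326, -0.0991,  0.0584]), array([ 0.7326, -0.0992,  0.0584])]
bb [array([0.5207, 0.3359, 0.0101]), array([0.5205, 0.3363, 0.0101])]
side 80
[[ 23.6 103.3 108.4]
 [ 30.3 140.9 126.1]
 [ 33.8 172.3 128.3]]
angle 1.1645513 [  0.3951628   0.9186111  28.75546   121.51585  ] from top edge 1.5707963267948966
inside 27
wheel [array([0.6976, 0.1483, 0.0229]), array([0.6977, 0.1483, 0.0229])]
flux [array([ 0.7199, -0.0805,  0.0501]), array([ 0.7199, -0.0805,  0.0501])]
bb [array([0.5201, 0.3174, 0.0094]), array([0.5202, 0.317 , 0.0094])]
```

View pics/side4.png

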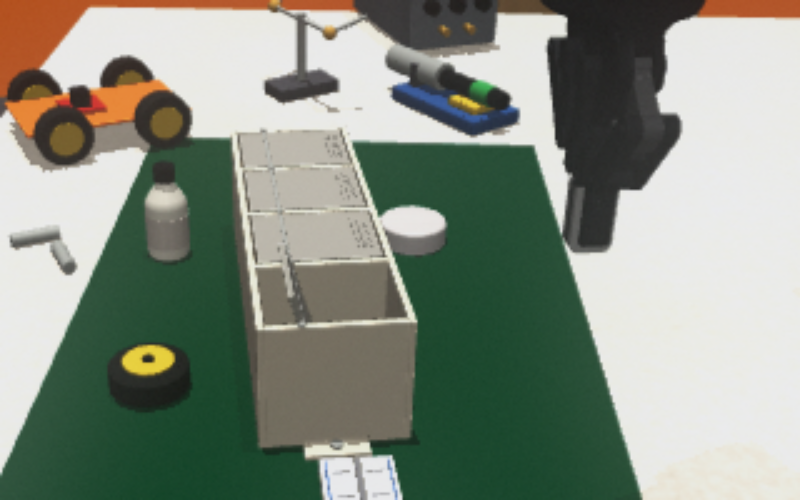

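View pics/scene4.png

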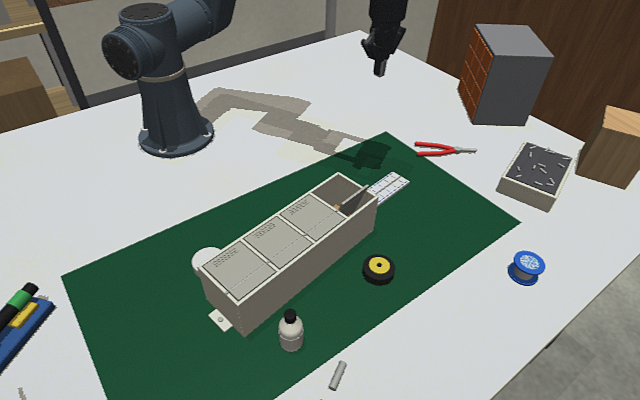

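Both views show lid a standing open at the bin's +y end and the arm clear. The slope of the points inside the bin (about 3 mm in x per 10 mm in z) gives roughly 1.28 rad. I'll check the tin by image difference and hand in.

```bash
python3 - <<'E'
from station import *
from h import *
d=snapshot("side"); d0=pickle.load(open("side0.pkl","rb"))
for X in (cloud(d0),cloud(d)):
    k=np.zeros(X.shape[:2],bool); k[165:195,350:382]=1; b=X[k]; b=b[(b[:,2]>.018)&(b[:,2]<.035)&(b[:,0]<.53)]; print(len(b),b.mean(0).round(4))
print(np.abs(sense()["qd"]).max()); print(sign_off())
E
```

```text
298 [ 0.4809 -0.1273  0.0238]
298 [ 0.4811 -0.1275  0.0238]
0.01702937021591833
the job is handed in; nothing more can be done
None
```

Lid a, at the bin's left (+y) end, was the loose one. It now stands open at about 1.2–1.3 rad, above the 1.05 rad needed, and the job is handed in.

- **Finding it:** I pressed lid a first with the shut fingertips, and it went down about 10 mm with readings of only about 1 N. That is further than a packed lid can go, so I did not press the other three.
- **Opening it:** I pushed it down to about 40 mm below the rim, then pushed it towards the back of the bin. The forces I read after each move stayed under about 2 N. I then backed off, lifted out and moved the arm clear.

**Last checks**
- **Lid angle:** The camera points inside the bin give about 1.28 rad, and the fingertip position at the last push gives about 1.23 rad. Line fits to the raised rear edge disagree, at 1.16 and 1.40 rad. They rest on few, noisy depth points, but both are still above 1.05 rad. A third estimate, from the height of that edge, was no use because it hit its 1.57 rad limit.
- **Bystanders:** The wheel, bottle, breadboard and tin are all within 0.5 mm of where they started.
- **Robot:** The arm was clear of everything and practically still, 0.26 m up and beyond the bin's left end.

I did not measure the lid's speed directly. It looked steady in the pictures after I let go.

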